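# Size a dilator rod in a row of shrinking rings

## Task

Check the size of the teal-handled dilator rod in the ring gauge: lift it off its rest and slide it, tip first, from the wide blue ring through the green and yellow rings until the small red ring stops it; the yellow ring is a close fit a few millimetres out of line, so feel the rod through without forcing it. Press it home gently, so that the sprung red ring gives by a millimetre or two (about 5 N, never over 10), and hold it there for half a second. Then ease off, let go and leave the rod lying in the rings close to the red one, without disturbing the other things on the table.

Things in the scene. Friction and masses are not known exactly. Their poses are not given: they have to be found in the camera images.
- hub (a point): centre of the dilator's handle: a teal plastic block 50 mm long (x) and 22 x 22 mm (y, z), at the tail of the rod. +x points along the rod to its tip. The whole rod weighs about 0.14 kg (varies) and balances about 90 mm ahead of this point. Take it here, across y, from above
- tip (a point): middle of the flat tip face of the dilator's straight steel shaft, 200 mm ahead of the handle's centre along its x (the shaft is 14 mm in diameter and 175 mm long; its last 8 mm taper to a 6 mm tip face). Same axes as the handle
- rod: the whole dilator rod, origin and axes as the handle's centre
- rest: fixed rest, a white base 210 x 50 x 10 mm; its origin is on the table under the handle's pad, +x towards the rod's tip. It carries the rod level, its axis 60 mm above the table: a pad 14 mm long and 14 mm wide under the handle, and 140 mm ahead a saddle whose cheeks stand 3 mm above the rod's axis. Lift the rod straight up
- gauge: fixed ring gauge, white base 200 x 70 x 12 mm (30 mm before to 170 mm beyond the origin along x); origin on the table beneath the first, blue ring, +x the way the rod goes in. Rings 8 mm thick, square to x, axis 75 mm above the table: blue at x = 0 (bore 26, outside 42 mm), green at 40 mm (bore 24, outside 38), yellow at 80 mm (bore 16, outside 32), then the red stop ring (bore 4, outside 28)
- gauge_mouth (a point): centre of the blue ring's entry face, 75 mm above the table; axes as the gauge's. The green ring and the red one stand in line with it; the yellow ring was set by hand and stands off the line, by up to 4 mm to either side (y) and up to 2.5 mm up or down (z); it does not yield
- stop (a joint): how far the red stop ring is pressed back along the gauge's x (m): 0 at rest. The ring is sprung: it yields 1 mm for each 3 N, to 7 mm at most, and comes back. The ring (8 mm thick) sits on a sliding foot clamped anywhere along the gauge: with the ring at rest its entry face stands 109 to 134 mm along the gauge's x, differing each time and not measured. It stays clamped
- spare: bystander in the steel tray: a thicker rod with an orange handle, lying level; origin at the middle of its handle
- bowl: bystander: steel bowl 100 mm wide, 45 mm high; origin under its centre
- cup: bystander: clear cup 64 mm wide, 60 mm high; origin under its centre
- vial: bystander: small jar with blue cap, 36 mm wide, 60 mm high; origin under its centre
- tape: bystander: white roll 90 mm wide, 24 mm high; origin under its centre
- syringe: bystander in the steel tray: white syringe 110 mm long; origin near its middle
- gauze: bystander: blue box 100 x 70 x 45 mm; origin under its centre
Mind the look-alikes: they are no part of the job. What is shaped like the rod but black or purple is not meant.

How it is judged:
On the way, in this order (a step that is already met when the one before it is completed fails the run):
1. the tip is inside or just past the blue ring, within its bore (x of tip in the frame of gauge between 0.002 and 0.045 m and y of tip in the frame of gauge between -0.011 and 0.011 m and z of tip in the frame of gauge between 0.064 and 0.086 m), for 0.1 s.
2. the tip has come out of the yellow ring, within its bore (x of tip in the frame of gauge above 0.086 m and y of tip in the frame of gauge between -0.007 and 0.007 m and z of tip in the frame of gauge between 0.068 and 0.082 m), for 0.1 s.
3. the rod presses on the red ring with over 2 N (0.67 mm) for 0.3 s (value of joint stop above 0.00067 m), for 0.3 s.
At the end, for the whole second after the job is handed in: The rod lies still and let go in the blue, green and yellow rings, within 0.18 rad of the gauge's line, its tip standing out beyond the yellow ring (at least 98 mm along the gauge) and no longer pressing the red ring back (less than 1 mm) (x of tip in the frame of gauge between 0.098 and 0.139 m and value of joint stop below 0.001 m and y of tip in the frame of gauge between -0.014 and 0.014 m and z of tip in the frame of gauge between 0.061 and 0.089 m and angle between the x axis of rod and the x axis of gauge, either way round below 0.18 rad and linear speed of rod below 0.02 m/s and contact force between rod and the fingers below 0.05 N); the robot touches nothing.
It fails at once if the red ring is pressed back by more than 3.6 mm (about 11 N) (value of joint stop above 0.0036 m).
It fails at once if the rod is forced on the gauge with more than 20 N (contact force between rod and gauge above 20 N).
It fails at once if another thing on the table is moved by more than 30 mm (distance of any of spare, bowl, cup, vial, tape, syringe, gauze from where it was at the start of the episode above 0.03 m).
It also fails if it takes over 72 s, if anything falls off the work surface, if the arm or the gripper's body presses on something with over 40 N, if the wrist force passes 120 N, or if a joint passes its speed limit or range.

## Robot

A 7-joint arm with a two-finger parallel gripper is mounted at the origin on the work surface. World frame = base frame: x ahead of the robot, y to its left, z up, the work surface at z = 0. Lengths are in m, angles in rad, forces in N, time in s.
With the tool pointing down it reaches from about 0.425 to 0.875 m from the base axis. Payload 9.9 kg.
Tool frame: the origin (TCP) lies on the mounting face of the last link; the fingertips stand finger_overhang ahead of it and the grasp point (between the pads) lies 155 mm ahead of it (finger_overhang is the distance from the TCP to the fingertips, in m); z points along the fingers, y is the line along which they close (so a half turn about z gives the same grasp; the last joint's range is limited). The gripper opens to 85 mm and grips with 20 to 120 N. Pads are 22 mm wide; open, the fingers measure 114 mm over their backs; the gripper's body (76 mm by 85 mm) begins 54 mm behind the grasp point. The pads swing forward as they close: fully open they stand 13 mm farther back than shut.
Start: joints at [-1.241, 0.576, 0.025, 1.437, -0.015, 1.129, -0.057], TCP at [0.271, 0.618, 0.405] pointing down, gripper open.
Joint ranges: [-2.76, 2.76], [-0.34, 2.15], [-1.52, 1.57], [0.19, 2.46], [-1.09, 4.23], [0.17, 1.99], [-2.82, 2.82]. Speed limits (rad/s): [2.22, 2.22, 3.01, 3.01, 3.14, 3.14, 3.14].

## Interface

Orientations are given as a 3x3 rotation matrix whose columns are the frame's x, y, z axes.
In Python, from station import * gives the robot as it stands.
- The arm moves only by the tool move_arm, never from a script. Its argument "steps" is a list that holds one entry, the list of rows, each a list of 7 numbers: the turn, a rotation vector about the tool's x, y, z each as a share of 120 degrees, from -1 to 1, then the shift along the tool's x, y, z each as a share of 300 mm, from -1 to 1, then the gripper's target within -1 to 1 (fully open at 1, half-way at 0, shut at -1). In form: [[[wx, wy, wz, x, y, z, grip], ...]]. A call has 1 to 5 rows; each row is the pose to reach, as a shift and turn from the pose commanded when the call began, along the tool's axes at that moment; what a row does not reach only later rows make up. A row lasts 1/10 s, in which the tool goes at most 50 mm and 8.59 degrees, less where a joint would pass 70% of its speed; a pose out of reach is approached as far as the arm can. A call with a number of a shift or a turn outside -1 to 1 is refused whole. A call with a gripper value outside its range is refused whole. The fingers move at their own pace and stop on an object; "force" is the grip in N (left out, the last holds). Time passes only in rows, so rows that repeat a pose let the fingers close. It gives the time, the measured TCP pose, the force, the opening and the grip force at its end, in the units of the state.
- get_obs(): the state, without advancing time (a new reading comes with each control period).
- snapshot(name): name is "side" or "top" or "wrist"; returns a dict with "color" (400x640x3 uint8, red, green, blue), "range_z" (400x640 float32, m along the optical axis (not along the pixel's ray), 0 where there is no reading), "vfov" (degrees; the focal length in pixels is half the picture's height over the tangent of half this angle, whatever the lens; pixels are square), "cx", "cy" (the principal point, pixels), "k1" (the pictures are not rectified: a ray, as slopes to the right and down, at radius r is drawn at 1 + k1 r^2 times it, then the intrinsics apply), "origin" and "attitude" of the camera in the world; the wrist camera has in their place "mount" (4x4, takes a point from camera to tool coordinates, whose origin is the TCP and whose axes are the flange's). Camera axes: x right, y down, z forward; pixel columns grow to the right and rows downward; lengths in m; the calibration is good to about 2 mm. A picture is of the moment at which its call begins: read the wrist's pose just before it.
- hand_in(): hands the job in; it is judged then, once.
The state is a dict: "time": time; "joints": joint angles; "dq": joint speeds; "joint_torque": joint torques, N m; "position": TCP position; "ee_rot": TCP orientation; "contact_force": force on the tool from outside, world axes, zero at the start; "wrist_torque": the same for the moment, N m; "finger_gap": opening from 0.0 (shut) to 1.0 (fully open); "grasp_force": force on a finger pad.
Only numpy, scipy, OpenCV 4.12 (cv2) and the standard library are available. Lean on these libraries where they do the work, as an engineer would, in place of code of your own. Each camera call takes 0.05 s, during which the arm holds its last target. There are 200 camera calls.

## Working session

There is one attempt and no reset: what is moved stays moved. The work goes in short steps, Python scripts to look and compute and a tool call to move; the robot and the scene stay as the last step left them, time stands still between calls to the robot, and variables do not carry over. Pictures are saved under pics/ and viewed, at most 10 in all, crops included, and the job is handed in when it is done.

Besides the shell and the picture viewer there is one more tool, called after "Call:" as name(argument=value, ...) on one line, values as JSON. move_arm: Moves the arm, as the interface text tells. Shift numbers are shares of 300 mm and turn numbers shares of 120 degrees, none past 1 either way. Its arguments: {"type":"object","properties":{"steps":{"type":"array","items":{"type":"array","items":{"type":"array","items":{"type":"number"}}}},"force":{"type":"number"}},"required":["steps"]}

```bash
mkdir -p pics; cat > h.py <<'E'
from station import *
import numpy as np, cv2, pickle
def snap(n):
    o=get_obs(); s=snapshot(n)
    if n=='wrist':
        T=np.eye(4);T[:3,:3]=np.array(o['ee_rot']).reshape(3,3);T[:3,3]=o['position']
        M=T@np.array(s['mount']); s['R']=M[:3,:3]; s['o']=M[:3,3]
    else: s['R']=np.array(s['attitude']).reshape(3,3); s['o']=np.array(s['origin'])
    s['obs']=o; return s
def K(s):
    f=s['color'].shape[0]/2/np.tan(np.radians(s['vfov'])/2)
    return np.array([[f,0,s['cx']],[0,f,s['cy']],[0,0,1.]])
def rays(s,px):
    px=np.asarray(px,float).reshape(-1,2); k=K(s)
    d=(px-[k[0,2],k[1,2]])/k[0,0]; u=d.copy()
    for _ in range(20): u=d/(1+s['k1']*(u**2).sum(1,keepdims=True))
    return u
def onplane(s,px,z):
    d=np.c_[rays(s,px),np.ones(len(rays(s,px)))]@s['R'].T
    return s['o']+d*((z-s['o'][2])/d[:,2])[:,None]
def pts(s,px):
    px=np.asarray(px).reshape(-1,2); u=rays(s,px); z=s['range_z'][px[:,1].astype(int),px[:,0].astype(int)]
    return s['o']+(np.c_[u,np.ones(len(u))]*z[:,None])@s['R'].T
def proj(s,P):
    c=(np.asarray(P).reshape(-1,3)-s['o'])@s['R']; u=c[:,:2]/c[:,2:]
    u=u*(1+s['k1']*(u**2).sum(1,keepdims=True)); k=K(s); return u*k[0,0]+[k[0,2],k[1,2]]
def save(s,name): cv2.imwrite('pics/'+name,s['color'][:,:,::-1])
E
python3 - <<'E'
from h import *
o=get_obs(); print({k:np.round(v,3).tolist() for k,v in o.items()})
for n in ['top','side','wrist']:
    s=snap(n); save(s,n+'0.png'); pickle.dump(s,open(n+'.pkl','wb')); print(n,s['o'],s['R'].round(2).tolist(),s['vfov'],s['k1'])
E
```

```text
{'time': 0.0, 'joints': [-1.241, 0.577, 0.025, 1.438, -0.015, 1.129, -0.057], 'dq': [-0.0, -0.001, 0.001, 0.001, 0.0, -0.0, -0.0], 'joint_torque': [0.0, -76.576, 2.25, -28.596, 0.015, 0.013, -0.0], 'position': [0.271, 0.618, 0.404], 'ee_rot': [[-0.916, 0.402, -0.001], [0.402, 0.916, -0.002], [-0.0, -0.002, -1.0]], 'contact_force': [-0.037, 0.769, 0.712], 'wrist_torque': [-0.051, 0.017, -0.006], 'grasp_force': 0.0, 'finger_gap': 1.001}
top [0.17715372 0.05550892 1.56585595] [[0.02, -0.98, 0.19], [-1.0, -0.02, 0.0], [0.0, -0.19, -0.98]] 48.82561451910984 -0.07090115777176197
side [-0.025366   -0.97946171  0.81404598] [[0.91, -0.22, 0.35], [-0.41, -0.47, 0.78], [-0.01, -0.85, -0.52]] 47.45981134125455 -0.025648484277841364
wrist [0.19378837 0.6505596  0.37348889] [[0.4, 0.87, 0.3], [0.92, -0.38, -0.13], [-0.0, 0.33, -0.95]] 69.56100609513514 0.016443352286781007
```

View pics/top0.png

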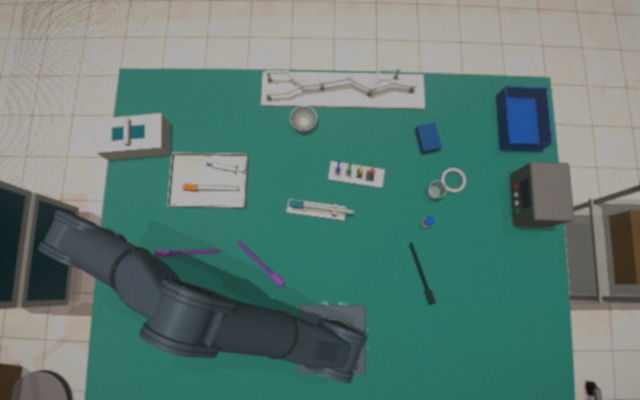

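View pics/side0.png

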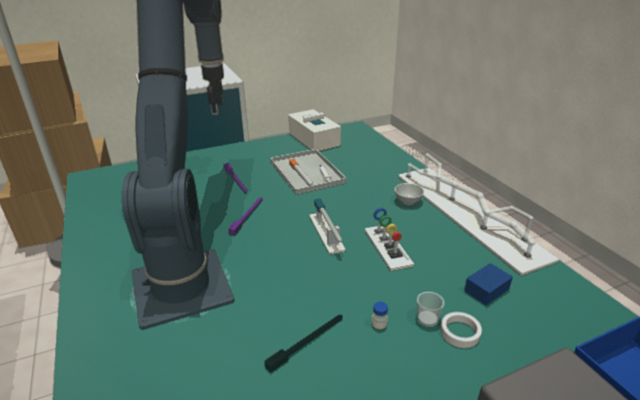

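Candidates: teal-handled rod on its rest, handle at top (296,204), side (320,205). Look-alikes are the purple rods at top (160,253) and (280,283), the black rod at (431,297), and the orange-handled rod in the tray at (190,187). I choose the teal one. The gauge is at top (357,174), blue ring on the left and red on the right.

```bash
python3 - <<'E'
from h import *
s=pickle.load(open('top.pkl','rb'))
for n,p,z in [('handle',(296,205),.071),('tip',(352,212),.06),('blue',(338,168),.075),('red',(371,174),.075)]:
    print(n,onplane(s,p,z).round(3), pts(s,[p]).round(3))
c=s['color'][140:235,270:400]; cv2.imwrite('pics/crop1.png',cv2.resize(c[:,:,::-1],None,fx=6,fy=6,interpolation=2))
w=pickle.load(open('wrist.pkl','rb'));print(np.round(w['mount'],3).tolist())
E
```

```text
handle [[0.451 0.13  0.071]] [[0.451 0.13  0.075]]
tip [[ 0.433 -0.064  0.06 ]] [[ 0.432 -0.063  0.066]]
blue [[ 0.585 -0.013  0.075]] [[ 0.581 -0.012  0.092]]
red [[ 0.566 -0.128  0.075]] [[ 0.565 -0.128  0.078]]
[[0.0, -0.945, -0.327, 0.084], [1.0, 0.0, 0.001, -0.001], [-0.001, -0.327, 0.945, 0.03], [0.0, 0.0, 0.0, 1.0]]
```

View pics/crop1.png

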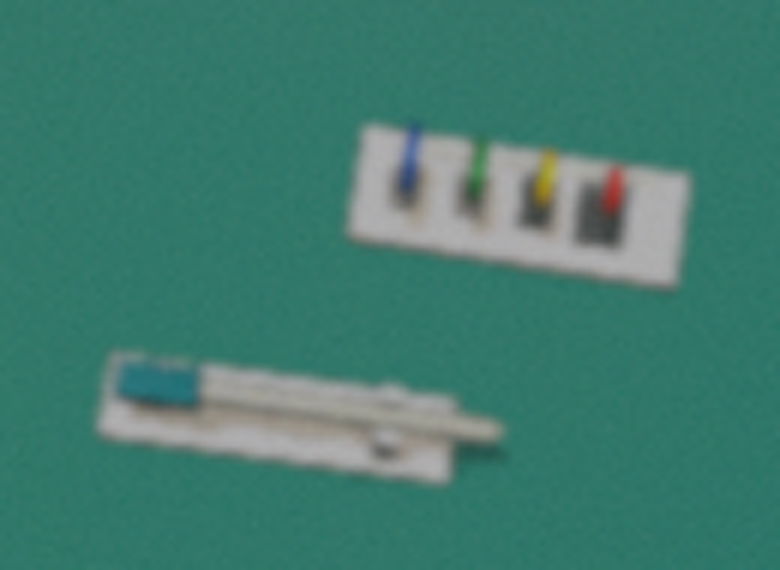

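The crop confirms the teal handle at (160,383) and the bright steel shaft with its tip at (500,430). The rest and gauge are nearly parallel, and the rod points to the right, which is -y. I'm moving over the scene for a close look.

Call:
move_arm(steps=[[[0, 0, 0.2, -0.491, -0.486, 0.027, 1], [0, 0, 0.2, -0.491, -0.486, 0.027, 1], [0, 0, 0.2, -0.491, -0.486, 0.027, 1], [0, 0, 0.2, -0.491, -0.486, 0.027, 1], [0, 0, 0.2, -0.491, -0.486, 0.027, 1]]])

```text
time: 0.65
position: [0.3504, 0.4194, 0.3967]
ee_rot: [[-0.667, 0.745, 0.001], [0.745, 0.667, -0.003], [-0.003, -0.001, -1.0]]
contact_force: [0.9, 0.4, 0.5]
finger_gap: 1.002
grasp_force: 0.0
```

Call:
move_arm(steps=[[[0, 0, 0.2, -0.646, -0.244, 0.027, 1], [0, 0, 0.2, -0.646, -0.244, 0.027, 1], [0, 0, 0.2, -0.646, -0.244, 0.027, 1], [0, 0, 0.2, -0.646, -0.244, 0.027, 1], [0, 0, 0.2, -0.646, -0.244, 0.027, 1]]])

```text
time: 1.15
position: [0.4256, 0.2272, 0.3886]
ee_rot: [[-0.307, 0.952, 0.001], [0.952, 0.307, -0.002], [-0.002, -0.0, -1.0]]
contact_force: [1.1, -0.9, -0.2]
finger_gap: 0.998
grasp_force: 0.0
```

Call:
move_arm(steps=[[[0, 0, 0.2, -0.69, 0.04, 0.027, 1], [0, 0, 0.2, -0.69, 0.04, 0.027, 1], [0, 0, 0.2, -0.69, 0.04, 0.027, 1], [0, 0, 0.2, -0.69, 0.04, 0.027, 1], [0, 0, 0.2, -0.69, 0.04, 0.027, 1]]])

```text
time: 1.65
position: [0.5016, 0.0345, 0.3806]
ee_rot: [[0.106, 0.994, 0.001], [0.994, -0.106, -0.003], [-0.003, 0.002, -1.0]]
contact_force: [0.2, -0.0, -0.7]
finger_gap: 0.999
grasp_force: 0.0
```

```bash
python3 - <<'E'
from h import *
s=snap('wrist'); save(s,'w1.png'); pickle.dump(s,open('w1.pkl','wb'))
E
```

```text
(no output)
```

View pics/w1.png

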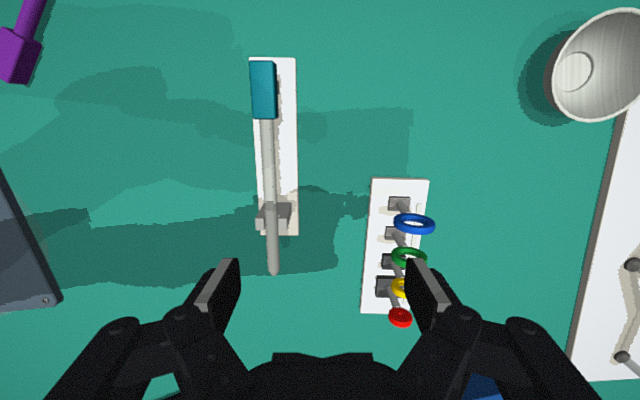

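The wrist view shows the handle at (263,90), the rod tip at (274,270), and the gauge base from (370,178) to (360,312). The rings are blue (414,223), green (408,258), yellow (400,288, partly behind the finger) and red (400,317).

```bash
cat > meas.py <<'E'
from h import *
def masks(s):
    hsv=cv2.cvtColor(s['color'],cv2.COLOR_RGB2HSV); r=lambda a,b,sm=110,v=40:cv2.inRange(hsv,(a,sm,v),(b,255,255))>0
    return dict(blue=r(105,122,130),green=r(45,72,120),yellow=r(22,34,140),red=r(0,6,150)|r(174,180,150)),hsv
def big(m):
    n,l,st,_=cv2.connectedComponentsWithStats(m.astype(np.uint8)); i=1+np.argmax(st[1:,4]); return l==i
def px(m): y,x=np.nonzero(m); return np.c_[x,y]
E
python3 - <<'E'
from meas import *
s=pickle.load(open('w1.pkl','rb')); M,hsv=masks(s)
print('hsv table',hsv[150,150],'teal',hsv[90,263],'base',hsv[250,377],'shaft',hsv[170,268])
t=np.zeros(hsv.shape[:2],bool); t[50:130,240:285]=True
h,sa,v=cv2.split(hsv)
teal=big(t&(h>=88)&(h<=105)&(sa>130)); print('teal n',teal.sum())
P=pts(s,px(teal)); print('z',np.percentile(P[:,2],[5,50,95]).round(4))
top=px(teal)[np.abs(P[:,2]-.071)<.005]; Q=onplane(s,top,.071)[:,:2].astype(np.float32); r=cv2.minAreaRect(Q); print('handle rect',r)
# shaft centre line per row
A=[]
for y in range(125,200,5):
    row=np.arange(255,295); g=(sa[y,row]<60); z=pts(s,np.c_[row,row*0+y])[:,2]; k=row[g&(z>.05)&(z<.08)]
    if len(k)>4: A.append([(k.min()+k.max())/2,y,len(k)])
A=np.array(A); L=onplane(s,A[:,:2],.065); l=cv2.fitLine(L[:,:2].astype(np.float32),2,0,.01,.01).ravel(); print('shaft',l,A[:,2]);
print(pts(s,A[:,:2])[:,2].round(3))
# gauge base top plane
w=np.zeros_like(t); w[165:325,350:440]=True
b=w&(sa<40)&(v>150); Pb=pts(s,px(b)); k=np.abs(Pb[:,2]-.012)<.006; qb=px(b)[k]; B=onplane(s,qb,.012)[:,:2]
print('base z',np.median(Pb[k,2]),'rect',cv2.minAreaRect(B.astype(np.float32)))
# left edge & top edge
Le=np.array([[qb[qb[:,1]==y,0].min(),y] for y in range(185,305,3)]); To=np.array([[x,qb[qb[:,0]==x,1].min()] for x in range(375,427,3)])
Re=np.array([[qb[qb[:,1]==y,0].max()+1,y] for y in range(182,215,3)])
for n,e in (('L',Le),('T',To),('R',Re)):
    l=cv2.fitLine(onplane(s,e,.012)[:,:2].astype(np.float32),cv2.DIST_HUBER,0,.01,.01).ravel(); print(n,l)
for n,m in M.items():
    m=m.copy(); m[:150]=0;m[345:]=0; m[:,:360]=0;m[:,450:]=0
    if m.sum()<20: print(n,0); continue
    m=big(m);p=px(m);P=pts(s,p);P=P[P[:,2]>.03]; print(n,m.sum(),p.min(0),p.max(0),np.percentile(P,[2,50,98],axis=0).round(4).tolist())
E
```

```text
hsv table [ 84 164 143] teal [ 93 192 150] base [ 96   5 241] shaft [ 43  11 208]
teal n 1497
z [0.0653 0.0712 0.0725]
handle rect ((0.458271861076355, 0.13080401718616486), (0.04808453470468521, 0.02216477505862713), 83.11962890625)
shaft [0.11925721 0.9928634  0.45066717 0.06617997] [14. 15. 14. 14. 14. 14. 14. 13. 14. 13. 13. 14. 13. 13. 13.]
[0.067 0.066 0.066 0.067 0.067 0.068 0.067 0.066 0.068 0.067 0.066 0.067
 0.067 0.067 0.067]
base z 0.012277175377760519 rect ((0.5821896195411682, -0.08055968582630157), (0.19982999563217163, 0.07008299231529236), 82.15512084960938)
L [ 0.13659574  0.9906269   0.5494051  -0.06765404]
T [ 0.99096525 -0.13411905  0.5936882   0.01811093]
R [ 0.11348016  0.9935403   0.62769353 -0.01098529]
blue 611 [394 213] [434 234] [[0.5727, -0.0159, 0.0606], [0.5911, -0.0107, 0.0847], [0.609, -0.0063, 0.0964]]
green 369 [391 247] [426 267] [[0.5686, -0.0549, 0.0612], [0.5801, -0.0499, 0.0731], [0.6025, -0.0459, 0.092]]
yellow 227 [391 278] [406 298] [[0.5432, -0.0939, 0.0618], [0.5738, -0.0877, 0.0785], [0.5828, 0.0228, 0.2233]]
red 366 [389 308] [411 327] [[0.5634, -0.1332, 0.0663], [0.5748, -0.1272, 0.081], [0.5866, -0.1249, 0.0892]]
```

Call:
move_arm(steps=[[[0, 0, 0, 0.03, 0.28, 0.1, 1], [0, 0, 0, 0.03, 0.28, 0.1, 1], [0, 0, 0, 0.03, 0.28, 0.1, 1], [0, 0, 0, 0.03, 0.28, 0.1, 1]]])

```text
time: 2.1
position: [0.5848, 0.0422, 0.3493]
ee_rot: [[0.098, 0.995, -0.002], [0.995, -0.098, -0.0], [-0.0, -0.002, -1.0]]
contact_force: [-0.8, -0.7, 0.6]
finger_gap: 0.999
grasp_force: 0.0
```

```bash
python3 - <<'E'
from meas import *
s=snap('wrist'); pickle.dump(s,open('w2.pkl','wb')); M,hsv=masks(s)
g=-np.array([.1365,.9906,0]); lat=np.cross([0,0,1],g); O=np.array([.5918,-.0112,0])
for n,m in M.items():
    m=m.copy(); m[:120]=0; m[:,:250]=0;m[:,400:]=0
    if m.sum()<20: print(n,0); continue
    m=big(m);p=px(m);P=pts(s,p)-O; G=np.c_[P@g,P@lat,P[:,2]]
    # outer contour -> ellipse centre
    c=max(cv2.findContours(m.astype(np.uint8),0,1)[0],key=cv2.contourArea)
    print(n,m.sum(),p.min(0),p.max(0),np.percentile(G,[3,50,97],axis=0).round(4).tolist(),cv2.fitEllipse(c))
c=s['color'][150:350,240:400]; cv2.imwrite('pics/w2.png',cv2.resize(c[:,:,::-1],None,fx=3,fy=3,interpolation=2))
E
```

```text
blue 767 [315 241] [357 267] [[-0.0029, -0.0176, 0.0605], [-0.0015, -0.0005, 0.0848], [0.004, 0.0178, 0.0962]] ((336.0743103027344, 253.83636474609375), (26.00648307800293, 42.495384216308594), 94.68765258789062)
green 653 [316 276] [352 303] [[0.0367, -0.0155, 0.061], [0.0384, -0.0, 0.0833], [0.0447, 0.0156, 0.0941]] ((333.8356628417969, 289.43402099609375), (27.393184661865234, 35.73738479614258), 96.9957504272461)
yellow 550 [318 308] [347 333] [[0.0764, -0.0125, 0.0612], [0.0778, 0.0011, 0.0791], [0.0845, 0.0146, 0.0896]] ((332.7539367675781, 320.64111328125), (25.01223373413086, 29.38644027709961), 101.69420623779297)
red 351 [318 340] [342 358] [[0.1152, -0.0122, 0.0666], [0.1169, -0.0009, 0.0769], [0.1204, 0.0111, 0.0865]] ((329.1481018066406, 348.7934265136719), (17.253433227539062, 24.84261703491211), 80.49842071533203)
```

View pics/w2.png

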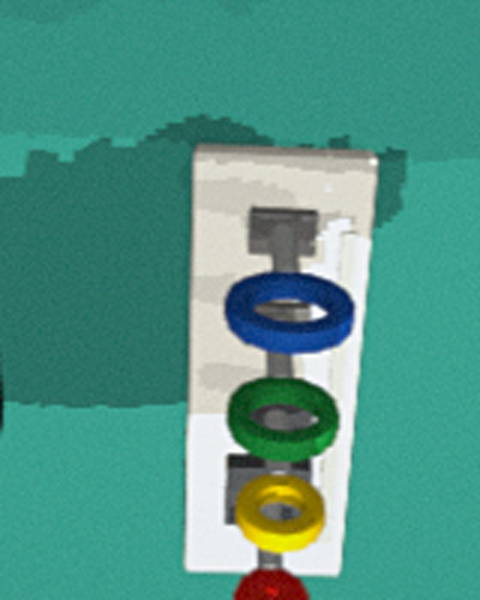

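```bash
python3 - <<'E'
from meas import *
s=pickle.load(open('w2.pkl','rb')); M,hsv=masks(s)
g=-np.array([.1365,.9906,0]); lat=np.cross([0,0,1],g); O=np.array([.5918,-.0112,0])
for n,x in (('blue',0),('green',.04),('yellow',.08)):
    m=M[n].copy(); m[:120]=0; m[:,:250]=0;m[:,400:]=0; m=big(m)
    cs,h=cv2.findContours(m.astype(np.uint8),cv2.RETR_CCOMP,1)
    out=max(cs,key=cv2.contourArea); inn=max([c for c,k in zip(cs,h[0]) if k[3]>=0],key=cv2.contourArea)
    mo=cv2.moments(out);mi=cv2.moments(inn)
    f=lambda m:np.array([m['m10'],m['m01']])/m['m00']
    p0=proj(s,O+g*x+[0,0,.075])[0]; pz=proj(s,O+g*x+[0,0,.076])[0]-p0; py=proj(s,O+g*x+lat*.001+[0,0,.075])[0]-p0
    J=np.linalg.inv(np.c_[py,pz])
    P=pts(s,px(m))-O; G=np.c_[P@g,P@lat,P[:,2]]; fr=G[(G[:,0]<x-.002)]
    c=cv2.minEnclosingCircle(fr[:,1:].astype(np.float32))
    A=np.c_[2*fr[:,1:],np.ones(len(fr))]
    print(n,'outer res mm',(J@(f(mo)-p0)).round(2),'inner',(J@(f(mi)-p0)).round(2),'encl',np.round(c[0],4),round(c[1],4),'face mean',fr[:,1:].mean(0).round(4))
E
```

```text
blue outer res mm [0.26 4.86] inner [1.02 3.61] encl [-0.0074  0.1884] 0.1309 face mean [0.0004 0.081 ]
green outer res mm [0.27 4.05] inner [0.61 3.06] encl [-0.0074  0.1889] 0.1305 face mean [0.     0.0827]
yellow outer res mm [1.34 1.5 ] inner [1.31 0.73] encl [-0.0107  0.1895] 0.1296 face mean [0.0013 0.0787]
```

Yellow ring is off by about +1.1 mm in y and -1.7 mm in z. Red face is at roughly x = 115 mm. The measured base size (199.8 x 70.1 mm) and handle height (71 mm) match the task. Next I move above the handle.

Call:
move_arm(steps=[[[0, 0, 0.01, 0.253, -0.449, 0.03, 1], [0, 0, 0.01, 0.253, -0.449, 0.03, 1], [0, 0, 0.01, 0.253, -0.449, 0.03, 1], [0, 0, 0.01, 0.253, -0.449, 0.03, 1], [0, 0, 0.01, 0.253, -0.449, 0.03, 0.4]]])

```text
time: 2.65
position: [0.4565, 0.1309, 0.3422]
ee_rot: [[0.116, 0.993, 0.0], [0.993, -0.116, 0.002], [0.002, -0.0, -1.0]]
contact_force: [0.9, -0.4, -0.4]
finger_gap: 0.856
grasp_force: 0.0
```

```bash
python3 - <<'E'
from meas import *
s=snap('wrist'); o=s['obs']; pickle.dump(s,open('w3.pkl','wb')); h,sa,v=cv2.split(cv2.cvtColor(s['color'],cv2.COLOR_RGB2HSV))
m=(h>=88)&(h<=105)&(sa>130); P=pts(s,px(m)); q=px(m); k=(np.abs(P[:,2]-.071)<.004)&(np.hypot(P[:,0]-.458,P[:,1]-.131)<.06)
Q=onplane(s,q[k],.071)[:,:2]; print('rect',cv2.minAreaRect(Q.astype(np.float32)),'z',np.median(P[k,2]),q[k].min(0),q[k].max(0))
R=np.array(o['ee_rot']).reshape(3,3); r=cv2.minAreaRect(Q.astype(np.float32))[0]
print(o['position'],R.round(4).tolist(),'tool delta',(R.T@(np.r_[r,.211]-o['position'])/.3).round(4))
E
```

```text
rect ((0.4582337737083435, 0.13210545480251312), (0.049371007829904556, 0.0198790542781353), 83.3360824584961) z 0.07130305436908038 [313 172] [335 225]
[0.45645828 0.1308814  0.34220799] [[0.1163, 0.9932, 0.0], [0.9932, -0.1163, 0.0015], [0.0015, -0.0001, -1.0]] tool delta [0.0041 0.0055 0.4374]
```

Call:
move_arm(steps=[[[0, 0, 0, 0.004, 0.005, 0.15, 0.4], [0, 0, 0, 0.004, 0.005, 0.3, 0.4], [0, 0, 0, 0.004, 0.005, 0.4, 0.4], [0, 0, 0, 0.004, 0.005, 0.435, 0.4], [0, 0, 0, 0.004, 0.005, 0.435, 0.0]]])

```text
time: 3.2
position: [0.4604, 0.1295, 0.2102]
ee_rot: [[0.122, 0.993, -0.001], [0.993, -0.122, -0.001], [-0.001, -0.001, -1.0]]
contact_force: [0.5, 0.1, 0.4]
finger_gap: 0.546
grasp_force: 0.0
```

Call:
move_arm(steps=[[[0, 0, 0, 0, 0, 0, -0.2], [0, 0, 0, 0, 0, 0, -0.5], [0, 0, 0, 0, 0, 0, -1], [0, 0, 0, 0, 0, 0, -1], [0, 0, 0, 0, 0, 0, -1]]], force=60)

```text
time: 3.7
position: [0.4605, 0.1304, 0.2125]
ee_rot: [[0.121, 0.993, 0.003], [0.993, -0.121, 0.001], [0.001, 0.003, -1.0]]
contact_force: [-0.6, -2.2, 7.8]
finger_gap: 0.25
grasp_force: 58.7
```

Call:
move_arm(steps=[[[0, 0, 0, 0, 0, 0, -1], [0, 0, 0, 0, 0, 0, -1], [0, 0, 0, 0, 0, 0, -1]]])

```text
time: 4.0
position: [0.4605, 0.1304, 0.2125]
ee_rot: [[0.121, 0.993, 0.003], [0.993, -0.121, 0.001], [0.001, 0.003, -1.0]]
contact_force: [-0.5, -2.9, 7.5]
finger_gap: 0.251
grasp_force: 58.7
```

Call:
move_arm(steps=[[[0, 0, 0, 0, 0, -0.03, -1], [0, 0, 0, 0, 0, -0.08, -1], [0, 0, 0, 0, 0, -0.14, -1], [0, 0, 0, 0, 0, -0.2, -1], [0, 0, 0, 0, 0, -0.2, -1]]])

```text
time: 4.5
position: [0.4604, 0.1307, 0.2735]
ee_rot: [[0.12, 0.993, 0.004], [0.993, -0.12, 0.002], [0.002, 0.004, -1.0]]
contact_force: [1.1, -0.3, -2.1]
finger_gap: 0.248
grasp_force: 58.6
```

```bash
python3 - <<'E'
from meas import *
o=get_obs(); print(o['contact_force'],o['wrist_torque'],o['position'],np.round(o['ee_rot'],4).tolist())
for n in ('wrist','side','top'):
    s=snap(n); pickle.dump(s,open(n+'4.pkl','wb')); h,sa,v=cv2.split(cv2.cvtColor(s['color'],cv2.COLOR_RGB2HSV))
    save(s,n+'4.png')
    if n=='wrist': W=s['color']
    if n=='side': c=s['color'][170:290,260:440]
W=cv2.resize(W[:,:],(480,300)); c=cv2.resize(c,(480,320)); cv2.imwrite('pics/v4.png',np.vstack([W,c])[:600,:,::-1])
E
```

```text
[ 1.07669991 -0.32218655 -2.08939662] [ 0.15255246 -0.04740816  0.02107982] [0.46044436 0.13065082 0.27349575] [[0.12, 0.9928, 0.004], [0.9928, -0.12, 0.0018], [0.0022, 0.0038, -1.0]]
```

View pics/v4.png

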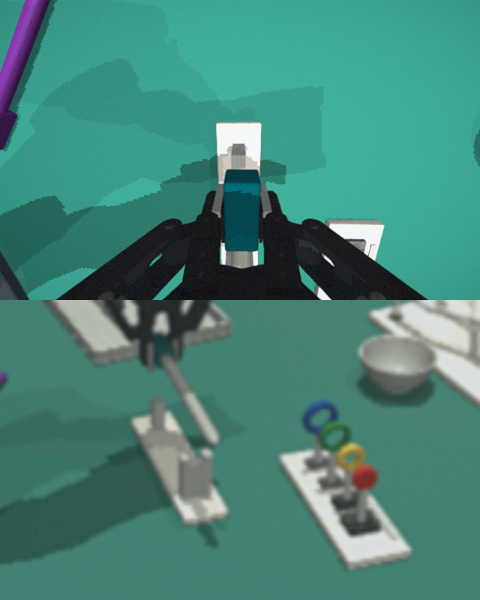

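The rod is held: the handle is between the pads (wrist view 240,210) and the shaft is clear of the rest and roughly level (side view). Next I measure its pose in the hand.

```bash
python3 - <<'E'
from meas import *
s=pickle.load(open('wrist4.pkl','rb')); o=s['obs']; R=np.array(o['ee_rot']).reshape(3,3); t=np.array(o['position'])
h,sa,v=cv2.split(cv2.cvtColor(s['color'],cv2.COLOR_RGB2HSV)); m=big((h>=86)&(h<=105)&(sa>150)&(np.indices(h.shape)[1]>280)&(np.indices(h.shape)[1]<360)&(np.indices(h.shape)[0]>215))
q=px(m);T=(pts(s,q)-t)@R; print(m.sum(),q.min(0),q.max(0),np.percentile(T,[1,50,99],axis=0).round(4).tolist())
zt=np.median(T[:,2]); k=np.abs(T[:,2]-zt)<.006
A=np.c_[T[k,0],T[k,1],np.ones(k.sum())]; c=np.linalg.lstsq(A,T[k,2],rcond=None)[0]; print('top plane (tool) slope x,y,z0',c.round(4))
# lateral mid-line and yaw
Mx=[]
for y in range(q[:,1].min()+3,q[:,1].max()-2,3):
    x=q[(q[:,1]==y)&k,0]
    if len(x)>5: Mx.append(((pts(s,[[int(x.mean()),y]])-t)@R)[0])
Mx=np.array(Mx); print('mid y vs x',np.polyfit(Mx[:,0],Mx[:,1],1).round(4), Mx[[0,-1],:].round(4).tolist())
# shaft in side & top views: select by 3D region around expected shaft
d=-R[:,0]; hub=t+R@np.array([0,0,.153])
for n in ('side4','top4'):
    s=pickle.load(open(n+'.pkl','rb')); yy,xx=np.mgrid[0:400,0:640]; q=np.c_[xx.ravel(),yy.ravel()]; P=pts(s,q); rel=P-hub; a=rel@d; b=rel@R[:,1]; z=rel[:,2]
    k=(a>.05)&(a<.215)&(abs(b)<.03)&(abs(z)<.03); 
    pa=np.polyfit(a[k],z[k],1); pb=np.polyfit(a[k],b[k],1)
    print(n,k.sum(),'a max',a[k].max().round(4),'z(a)',pa.round(4),'b(a)',pb.round(4),'res',np.std(z[k]-np.polyval(pa,a[k])).round(4))
E
```

```text
5011 [298 227] [348 334] [[-0.0232, -0.0107, 0.14], [0.0073, -0.0002, 0.1414], [0.0253, 0.0104, 0.1589]]
top plane (tool) slope x,y,z0 [0.0187 0.0022 0.1414]
mid y vs x [ 0.0042 -0.0003] [[0.0248, -0.0002, 0.1465], [-0.0206, -0.0007, 0.1415]]
side4 160 a max 0.2 z(a) [-0.0118  0.0065] b(a) [-0.0087 -0.002 ] res 0.0029
top4 184 a max 0.1985 z(a) [-0.0063  0.0043] b(a) [-0.0066 -0.0021] res 0.0036
```

Call:
move_arm(steps=[[[0, 0, 0.008, 0.346, 0.511, 0, -1], [0, 0, 0.008, 0.346, 0.511, 0, -1], [0, 0, 0.008, 0.346, 0.511, 0, -1], [0, 0, 0.008, 0.346, 0.511, 0, -1], [0, 0, 0.008, 0.346, 0.511, 0.05, -1]]])

```text
time: 5.15
position: [0.6282, 0.2177, 0.2556]
ee_rot: [[0.135, 0.991, 0.005], [0.991, -0.135, 0.002], [0.003, 0.005, -1.0]]
contact_force: [0.5, 0.3, -1.9]
finger_gap: 0.247
grasp_force: 59.2
```

Call:
move_arm(steps=[[[0, 0, 0, 0, 0, 0.1, -1], [0, 0, 0, 0, 0, 0.108, -1], [0, 0, 0, 0, 0, 0.108, -1], [0, 0, 0, 0, 0, 0.108, -1]]])

```text
time: 5.55
position: [0.6247, 0.2148, 0.2243]
ee_rot: [[0.137, 0.991, 0.0], [0.991, -0.137, 0.0], [0.0, 0.0, -1.0]]
contact_force: [-0.5, -0.2, -1.3]
finger_gap: 0.247
grasp_force: 59.3
```

```bash
cat > st.py <<'E'
from meas import *
g=-np.array([.1365,.9906,0]); lat=np.array([.9906,-.1365,0]); O=np.array([.5918,-.0112,0])
def st():
    o=get_obs(); R=np.array(o['ee_rot']).reshape(3,3); p=np.array(o['position'])-O; F=np.array(o['contact_force'])
    print('t',round(o['time'],2),'TCP gauge xyz mm',(np.array([p@g,p@lat,p[2]])*1e3).round(2),'F g,lat,z',np.round([F@g,F@lat,F[2]],2),'R',(np.array([g,lat,[0,0,-1]])@R).round(4).tolist(),'M',np.round(o['wrist_torque'],2)); return o,R
E
python3 - <<'E'
from st import *
o,R=st(); t=np.array(o['position'])
s=snap('wrist'); h,sa,v=cv2.split(cv2.cvtColor(s['color'],cv2.COLOR_RGB2HSV)); I=np.indices(h.shape); m=big((h>=86)&(h<=105)&(sa>150)&(I[1]>280)&(I[1]<360)&(I[0]>215))
T=(pts(s,px(m))-t)@R; k=np.abs(T[:,2]-np.median(T[:,2]))<.006
for _ in range(6):
    A=np.c_[T[:,0],T[:,1],T[:,0]*0+1]; c=np.linalg.lstsq(A[k],T[k,2],rcond=None)[0]; k=np.abs(T[:,2]-A@c)<.0015
print('plane',c.round(4),k.sum(),T[k].min(0),T[k].max(0))
d=-R[:,0]; hub=t+R@np.array([0.001,0,.1524])
V=[]
for n in ('side','top'):
    s=snap(n); yy,xx=np.mgrid[0:400,0:640]; q=np.c_[xx.ravel(),yy.ravel()]; rel=pts(s,q)-hub; a=rel@d; b=rel@R[:,1]; z=rel[:,2]
    k=(a>.05)&(a<.205)&(abs(b)<.03)&(abs(z)<.03); print(n,k.sum(),'amax',a[k].max().round(4),np.polyfit(a[k],z[k],1).round(4),np.polyfit(a[k],b[k],1).round(4))
    u=proj(s,[hub+.2*d])[0]; print('expected tip px',u.round(1)); x,y=u.astype(int); V.append(cv2.resize(s['color'][y-40:y+40,x-60:x+60],(600,400)[:2],interpolation=2)[:300])
cv2.imwrite('pics/v5.png',np.vstack(V)[:,:,::-1])
E
```

```text
t 5.55 TCP gauge xyz mm [-228.32    1.71  224.26] F g,lat,z [ 0.28 -0.43 -1.32] R [[-1.0, 0.0008, -0.0001], [0.0008, 1.0, 0.0005], [-0.0001, -0.0005, 1.0]] M [ 0.11 -0.06 -0.04]
plane [-0.0029  0.0022  0.1414] 4235 [-0.02502118 -0.01139304  0.13990635] [0.02550221 0.01065819 0.14298894]
side 131 amax 0.1996 [-0.0083  0.0069] [-0.0094 -0.0015]
expected tip px [376.1 210. ]
top 169 amax 0.1996 [-0.0128  0.0062] [-0.0083 -0.0008]
expected tip px [329.3 164.7]
```

View pics/v5.png

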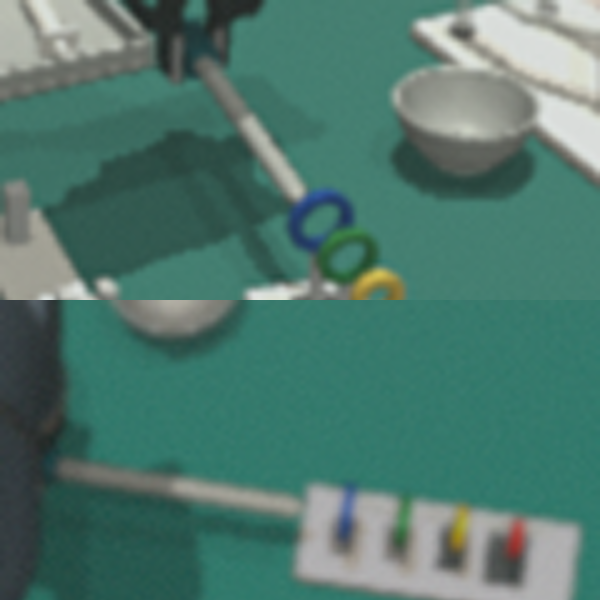

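The rod is in line with the blue ring in both views: its tip ends just before the ring (side (300,195), top (300,508)). Entering now.

Call:
move_arm(steps=[[[0, 0, 0, 0, 0.003, -0.007, -1], [0, 0, 0, -0.04, 0.003, -0.007, -1], [0, 0, 0, -0.09, 0.003, -0.007, -1], [0, 0, 0, -0.14, 0.003, -0.007, -1], [0, 0, 0, -0.167, 0.003, -0.007, -1]]])

```text
time: 6.2
position: [0.6184, 0.1621, 0.2258]
ee_rot: [[0.14, 0.99, -0.0], [0.99, -0.14, -0.001], [-0.001, 0.0, -1.0]]
contact_force: [-0.8, 0.3, -1.5]
finger_gap: 0.247
grasp_force: 59.3
```

Call:
move_arm(steps=[[[0, 0, 0, 0, 0, 0, -1], [0, 0, 0, 0, 0, 0, -1], [0, 0, 0, 0, 0, 0, -1]]])

```text
time: 6.5
position: [0.6186, 0.1661, 0.2255]
ee_rot: [[0.136, 0.991, -0.0], [0.991, -0.136, 0.001], [0.001, -0.0, -1.0]]
contact_force: [0.3, 0.3, -0.9]
finger_gap: 0.249
grasp_force: 59.3
```

```bash
python3 - <<'E'
from st import *
o,R=st()
for i in range(3): snap('side') if i==0 else None; st()
E
```

```text
t 6.5 TCP gauge xyz mm [-179.3     2.38  225.52] F g,lat,z [-0.32  0.24 -0.9 ] R [[-1.0, -0.0005, -0.0006], [-0.0005, 1.0, -0.0001], [-0.0006, 0.0001, 1.0]] M [ 0.15 -0.02 -0.  ]
t 6.55 TCP gauge xyz mm [-179.38    2.33  225.48] F g,lat,z [ 0.41  0.2  -1.9 ] R [[-1.0, -0.0007, -0.0005], [-0.0007, 1.0, -0.0002], [-0.0005, 0.0002, 1.0]] M [ 0.14 -0.01 -0.05]
t 6.55 TCP gauge xyz mm [-179.38    2.33  225.48] F g,lat,z [ 0.41  0.2  -1.9 ] R [[-1.0, -0.0007, -0.0005], [-0.0007, 1.0, -0.0002], [-0.0005, 0.0002, 1.0]] M [ 0.14 -0.01 -0.05]
t 6.55 TCP gauge xyz mm [-179.38    2.33  225.48] F g,lat,z [ 0.41  0.2  -1.9 ] R [[-1.0, -0.0007, -0.0005], [-0.0007, 1.0, -0.0002], [-0.0005, 0.0002, 1.0]] M [ 0.14 -0.01 -0.05]
```

Call:
move_arm(steps=[[[0, 0, 0, -0.05, 0.001, -0.002, -1], [0, 0, 0, -0.1, 0.001, -0.002, -1], [0, 0, 0, -0.15, 0.001, -0.002, -1], [0, 0, 0, -0.173, 0.001, -0.002, -1], [0, 0, 0, -0.173, 0.001, -0.002, -1]]])

```text
time: 7.05
position: [0.6117, 0.1116, 0.2264]
ee_rot: [[0.14, 0.99, -0.0], [0.99, -0.14, -0.001], [-0.001, 0.0, -1.0]]
contact_force: [0.4, -0.7, -1.2]
finger_gap: 0.243
grasp_force: 59.3
```

Call:
move_arm(steps=[[[0, 0, 0, -0.003, 0, 0, -1], [0, 0, 0, -0.007, 0, 0, -1], [0, 0, 0, -0.01, 0, 0, -1], [0, 0, 0, -0.013, 0, 0, -1], [0, 0, 0, -0.013, 0, 0, -1]]])

```text
time: 7.55
position: [0.6112, 0.1101, 0.2262]
ee_rot: [[0.137, 0.991, -0.0], [0.991, -0.137, -0.0], [-0.0, -0.0, -1.0]]
contact_force: [0.3, 0.1, -1.6]
finger_gap: 0.245
grasp_force: 59.3
```

```bash
python3 - <<'E'
from st import *
st()
for n in ('side','top'): s=snap(n); pickle.dump(s,open(n+'6.pkl','wb'))
E
```

```text
t 7.55 TCP gauge xyz mm [-122.82    2.71  226.17] F g,lat,z [-0.12  0.26 -1.59] R [[-1.0, 0.0001, 0.0001], [0.0001, 1.0, -0.0], [0.0001, 0.0, 1.0]] M [ 0.1  -0.    0.02]
```

Call:
move_arm(steps=[[[0, 0, 0, -0.004, 0, 0, -1], [0, 0, 0, -0.007, 0, 0, -1], [0, 0, 0, -0.01, 0, 0, -1], [0, 0, 0, -0.013, 0, 0, -1], [0, 0, 0, -0.013, 0, 0, -1]]])

```text
time: 8.15
position: [0.6107, 0.1059, 0.2262]
ee_rot: [[0.137, 0.991, -0.0], [0.991, -0.137, -0.0], [-0.0, -0.0, -1.0]]
contact_force: [-0.8, 0.1, -1.3]
finger_gap: 0.245
grasp_force: 59.3
```

Call:
move_arm(steps=[[[0, 0, 0, -0.003, 0, 0, -1], [0, 0, 0, -0.006, 0, 0, -1], [0, 0, 0, -0.01, 0, 0, -1], [0, 0, 0, -0.01, 0, 0, -1]]])

```text
time: 8.55
position: [0.6103, 0.1029, 0.2262]
ee_rot: [[0.137, 0.991, -0.0], [0.991, -0.137, -0.0], [-0.0, -0.0, -1.0]]
contact_force: [-1.4, -0.4, -1.3]
finger_gap: 0.248
grasp_force: 59.3
```

Call:
move_arm(steps=[[[0, 0, 0, -0.003, 0, 0, -1], [0, 0, 0, -0.006, 0, 0, -1], [0, 0, 0, -0.01, 0, 0, -1], [0, 0, 0, -0.01, 0, 0, -1]]])

```text
time: 8.95
position: [0.6099, 0.0999, 0.2263]
ee_rot: [[0.137, 0.991, 0.0], [0.991, -0.137, -0.0], [-0.0, 0.0, -1.0]]
contact_force: [0.5, -1.0, -1.6]
finger_gap: 0.248
grasp_force: 59.2
```

```bash
python3 - <<'E'
from st import *
st()
for i in range(5): snap('top'); st()
E
```

```text
t 8.95 TCP gauge xyz mm [-112.58    2.8   226.26] F g,lat,z [ 0.94  0.67 -1.58] R [[-1.0, 0.0006, 0.0001], [0.0006, 1.0, 0.0002], [0.0001, -0.0002, 1.0]] M [ 0.11 -0.06  0.07]
t 9.0 TCP gauge xyz mm [-112.66    2.8   226.25] F g,lat,z [ 0.54 -0.07 -1.56] R [[-1.0, 0.0006, 0.0001], [0.0006, 1.0, 0.0002], [0.0001, -0.0002, 1.0]] M [ 0.08 -0.13  0.07]
t 9.05 TCP gauge xyz mm [-112.75    2.77  226.21] F g,lat,z [ 0.5   0.81 -0.82] R [[-1.0, 0.0005, 0.0001], [0.0005, 1.0, 0.0001], [0.0001, -0.0001, 1.0]] M [ 0.09 -0.05  0.06]
t 9.1 TCP gauge xyz mm [-112.78    2.76  226.21] F g,lat,z [ 0.54  0.14 -1.2 ] R [[-1.0, 0.0004, 0.0], [0.0004, 1.0, 0.0001], [0.0, -0.0001, 1.0]] M [ 0.15 -0.04  0.13]
t 9.15 TCP gauge xyz mm [-112.79    2.76  226.2 ] F g,lat,z [ 0.08  0.01 -1.25] R [[-1.0, 0.0004, 0.0001], [0.0004, 1.0, 0.0001], [0.0001, -0.0001, 1.0]] M [ 0.02 -0.08  0.09]
t 9.2 TCP gauge xyz mm [-112.82    2.75  226.2 ] F g,lat,z [-0.18  0.19 -1.8 ] R [[-1.0, 0.0004, 0.0], [0.0004, 1.0, 0.0], [0.0, -0.0, 1.0]] M [ 0.1  -0.05  0.13]
```

Call:
move_arm(steps=[[[0, 0, 0, -0.003, 0, 0, -1], [0, 0, 0, -0.006, 0, 0, -1], [0, 0, 0, -0.01, 0, 0, -1], [0, 0, 0, -0.013, 0, 0, -1], [0, 0, 0, -0.013, 0, 0, -1]]])

```text
time: 9.7
position: [0.6094, 0.0961, 0.2262]
ee_rot: [[0.137, 0.991, 0.0], [0.991, -0.137, -0.0], [-0.0, 0.0, -1.0]]
contact_force: [0.0, -0.5, -2.4]
finger_gap: 0.251
grasp_force: 59.2
```

```bash
python3 - <<'E'
from st import *
for i in range(4): snap('top'); st()
E
```

```text
t 9.75 TCP gauge xyz mm [-108.73    2.75  226.21] F g,lat,z [ 0.5   0.27 -1.4 ] R [[-1.0, 0.0006, 0.0001], [0.0006, 1.0, -0.0], [0.0001, 0.0, 1.0]] M [ 0.07 -0.09  0.04]
t 9.8 TCP gauge xyz mm [-108.79    2.75  226.21] F g,lat,z [ 0.11 -0.46 -1.15] R [[-1.0, 0.0005, 0.0001], [0.0005, 1.0, 0.0], [0.0001, -0.0, 1.0]] M [ 0.08 -0.08  0.11]
t 9.85 TCP gauge xyz mm [-108.81    2.74  226.2 ] F g,lat,z [-0.02  0.52 -2.67] R [[-1.0, 0.0005, 0.0001], [0.0005, 1.0, 0.0], [0.0001, -0.0, 1.0]] M [ 0.1  -0.15  0.07]
t 9.9 TCP gauge xyz mm [-108.86    2.74  226.18] F g,lat,z [ 0.47  0.25 -1.83] R [[-1.0, 0.0004, 0.0001], [0.0004, 1.0, -0.0], [0.0001, 0.0, 1.0]] M [ 0.07 -0.03  0.07]
```

Call:
move_arm(steps=[[[0, 0, 0, -0.004, 0, 0, -1], [0, 0, 0, -0.008, 0, 0, -1], [0, 0, 0, -0.012, 0, 0, -1], [0, 0, 0, -0.016, 0, 0, -1], [0, 0, 0, -0.016, 0, 0, -1]]])

```text
time: 10.4
position: [0.6087, 0.0913, 0.2262]
ee_rot: [[0.137, 0.991, 0.0], [0.991, -0.137, -0.0], [-0.0, 0.0, -1.0]]
contact_force: [0.9, -0.7, -1.9]
finger_gap: 0.247
grasp_force: 59.2
```

```bash
python3 - <<'E'
from st import *
for i in range(3): snap('top'); st()
E
```

```text
t 10.45 TCP gauge xyz mm [-103.91    2.76  226.2 ] F g,lat,z [ 0.73  0.7  -2.43] R [[-1.0, 0.0006, 0.0002], [0.0006, 1.0, 0.0], [0.0002, -0.0, 1.0]] M [ 0.1  -0.11  0.11]
t 10.5 TCP gauge xyz mm [-103.95    2.75  226.2 ] F g,lat,z [-0.34 -0.1  -1.33] R [[-1.0, 0.0006, 0.0001], [0.0006, 1.0, 0.0], [0.0001, -0.0, 1.0]] M [ 0.11 -0.11  0.1 ]
t 10.55 TCP gauge xyz mm [-104.02    2.74  226.17] F g,lat,z [-0.38  0.47 -1.47] R [[-1.0, 0.0005, 0.0002], [0.0005, 1.0, -0.0], [0.0002, 0.0, 1.0]] M [ 0.03 -0.07  0.04]
```

Cylinder is through the yellow ring without force (tip ≈ 95). Continuing to about 106.

Call:
move_arm(steps=[[[0, 0, 0, -0.004, 0, 0, -1], [0, 0, 0, -0.008, 0, 0, -1], [0, 0, 0, -0.012, 0, 0, -1], [0, 0, 0, -0.016, 0, 0, -1], [0, 0, 0, -0.02, 0, 0, -1]]])

```text
time: 11.05
position: [0.6078, 0.0855, 0.2262]
ee_rot: [[0.137, 0.991, -0.0], [0.991, -0.137, 0.0], [0.0, -0.0, -1.0]]
contact_force: [0.2, 0.6, -2.5]
finger_gap: 0.248
grasp_force: 59.2
```

Call:
move_arm(steps=[[[0, 0, 0, -0.004, 0, 0, -1], [0, 0, 0, -0.008, 0, 0, -1], [0, 0, 0, -0.012, 0, 0, -1], [0, 0, 0, -0.015, 0, 0, -1], [0, 0, 0, -0.015, 0, 0, -1]]])

```text
time: 11.55
position: [0.6072, 0.0809, 0.2262]
ee_rot: [[0.137, 0.991, -0.0], [0.991, -0.137, -0.0], [-0.0, -0.0, -1.0]]
contact_force: [-0.5, 0.2, -1.7]
finger_gap: 0.248
grasp_force: 59.2
```

```bash
python3 - <<'E'
from st import *
for i in range(3): s=snap('side'); st()
pickle.dump(s,open('side7.pkl','wb'))
c=s['color'][185:265,355:435]; cv2.imwrite('pics/v7.png',cv2.resize(c[:,:,::-1],None,fx=7,fy=7,interpolation=2))
E
```

```text
t 11.6 TCP gauge xyz mm [-93.51   2.73 226.19] F g,lat,z [-0.2   0.15 -1.06] R [[-1.0, 0.0005, 0.0001], [0.0005, 1.0, -0.0], [0.0001, 0.0, 1.0]] M [ 0.13 -0.03  0.05]
t 11.65 TCP gauge xyz mm [-93.57   2.71 226.19] F g,lat,z [ 0.67  0.24 -2.08] R [[-1.0, 0.0004, 0.0001], [0.0004, 1.0, -0.0001], [0.0001, 0.0001, 1.0]] M [ 0.1  -0.03  0.05]
t 11.7 TCP gauge xyz mm [-93.61   2.71 226.2 ] F g,lat,z [-0.37  0.13 -3.12] R [[-1.0, 0.0004, 0.0], [0.0004, 1.0, -0.0001], [0.0, 0.0001, 1.0]] M [ 0.1  -0.11  0.05]
```

View pics/v7.png

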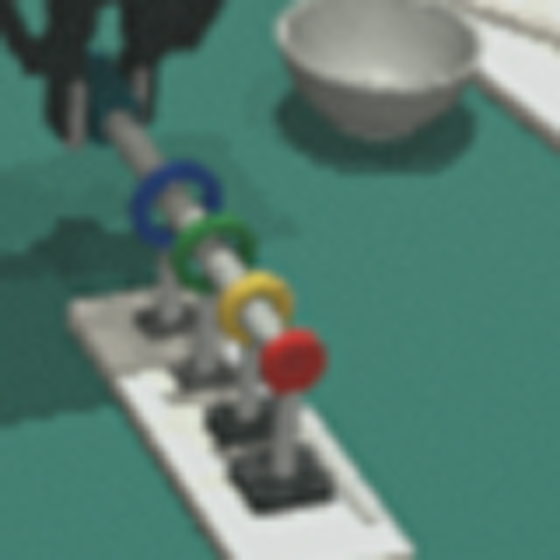

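The shaft passes through blue, green and yellow at crop (180,190) to (255,310), just short of the red ring at (293,360). Now stepping in by feel.

Call:
move_arm(steps=[[[0, 0, 0, -0.005, 0, 0, -1], [0, 0, 0, -0.01, 0, 0, -1], [0, 0, 0, -0.015, 0, 0, -1], [0, 0, 0, -0.015, 0, 0, -1]]])

```text
time: 12.1
position: [0.6066, 0.0763, 0.2262]
ee_rot: [[0.137, 0.991, -0.0], [0.991, -0.137, -0.0], [-0.0, 0.0, -1.0]]
contact_force: [-0.3, -0.5, -0.9]
finger_gap: 0.248
grasp_force: 59.3
```

Call:
move_arm(steps=[[[0, 0, 0, -0.003, 0, 0, -1], [0, 0, 0, -0.005, 0, 0, -1], [0, 0, 0, -0.005, 0, 0, -1]]])

```text
time: 12.4
position: [0.6065, 0.0751, 0.2262]
ee_rot: [[0.137, 0.991, 0.0], [0.991, -0.137, -0.0], [-0.0, 0.0, -1.0]]
contact_force: [1.0, -0.0, -2.4]
finger_gap: 0.248
grasp_force: 59.3
```

```bash
cat >> st.py <<'E'
def fz(n=6):
    L=[]
    for i in range(n):
        snapshot('top'); o=get_obs(); F=np.array(o['contact_force']); L.append([F@g,F@lat,F[2]])
    p=np.array(o['position'])-O; print(round(o['time'],2),'tip x',round(((p@g)+.199)*1e3,2),'F',np.mean(L,0).round(2))
E
python3 -c "from st import *; fz()"
```

```text
12.7 tip x 111.34 F [-0.39 -0.04 -1.54]
```

Call:
move_arm(steps=[[[0, 0, 0, -0.002, 0, 0, -1], [0, 0, 0, -0.005, 0, 0, -1], [0, 0, 0, -0.005, 0, 0, -1]]])

```text
time: 13.0
position: [0.6062, 0.0735, 0.2262]
ee_rot: [[0.137, 0.991, 0.0], [0.991, -0.137, -0.0], [-0.0, 0.0, -1.0]]
contact_force: [-0.4, -0.1, -1.0]
finger_gap: 0.247
grasp_force: 59.3
```

```bash
python3 -c "from st import *; fz()"
```

```text
13.3 tip x 112.87 F [-0.05 -0.   -1.77]
```

Call:
move_arm(steps=[[[0, 0, 0, -0.002, 0, 0, -1], [0, 0, 0, -0.005, 0, 0, -1], [0, 0, 0, -0.005, 0, 0, -1]]])

```text
time: 13.6
position: [0.606, 0.072, 0.2262]
ee_rot: [[0.137, 0.991, -0.0], [0.991, -0.137, -0.0], [-0.0, -0.0, -1.0]]
contact_force: [1.2, -0.5, -2.0]
finger_gap: 0.25
grasp_force: 59.3
```

```bash
python3 -c "from st import *; fz()"
```

```text
13.9 tip x 114.36 F [-0.2   0.05 -1.84]
```

Call:
move_arm(steps=[[[0, 0, 0, -0.002, 0, 0, -1], [0, 0, 0, -0.004, 0, 0, -1], [0, 0, 0, -0.004, 0, 0, -1]]])

```text
time: 14.2
position: [0.6059, 0.0709, 0.2262]
ee_rot: [[0.137, 0.991, -0.0], [0.991, -0.137, -0.0], [-0.0, 0.0, -1.0]]
contact_force: [0.1, 0.9, -2.0]
finger_gap: 0.248
grasp_force: 59.3
```

```bash
python3 -c "from st import *; fz()"
```

```text
14.5 tip x 115.57 F [ 0.23 -0.49 -1.71]
```

Call:
move_arm(steps=[[[0, 0, 0, -0.002, 0, 0, -1], [0, 0, 0, -0.004, 0, 0, -1], [0, 0, 0, -0.004, 0, 0, -1]]])

```text
time: 14.8
position: [0.6058, 0.0701, 0.2262]
ee_rot: [[0.137, 0.991, 0.0], [0.991, -0.137, 0.0], [0.0, 0.0, -1.0]]
contact_force: [0.5, 2.1, -1.3]
finger_gap: 0.248
grasp_force: 59.3
```

```bash
python3 -c "from st import *; fz()"
```

```text
15.1 tip x 116.6 F [-1.61 -0.5  -1.81]
```

Call:
move_arm(steps=[[[0, 0, 0, -0.002, 0, 0, -1], [0, 0, 0, -0.004, 0, 0, -1], [0, 0, 0, -0.004, 0, 0, -1]]])

```text
time: 15.4
position: [0.6056, 0.0691, 0.2262]
ee_rot: [[0.137, 0.991, 0.0], [0.991, -0.137, 0.001], [0.001, 0.0, -1.0]]
contact_force: [1.0, 4.5, -1.4]
finger_gap: 0.249
grasp_force: 59.3
```

```bash
python3 -c "from st import *; fz()"
```

```text
15.7 tip x 117.77 F [-4.36 -0.18 -1.61]
```

Call:
move_arm(steps=[[[0, 0, 0, -0.001, 0, 0, -1], [0, 0, 0, -0.001, 0, 0, -1], [0, 0, 0, -0.001, 0, 0, -1], [0, 0, 0, -0.001, 0, 0, -1], [0, 0, 0, -0.001, 0, 0, -1]]])

```text
time: 16.2
position: [0.6055, 0.0687, 0.2262]
ee_rot: [[0.137, 0.991, 0.0], [0.991, -0.137, 0.0], [0.0, 0.0, -1.0]]
contact_force: [0.6, 4.8, -1.9]
finger_gap: 0.247
grasp_force: 59.3
```

```bash
python3 -c "from st import *; fz(8)"
```

```text
16.6 tip x 118.03 F [-5.14  0.26 -1.89]
```

Pressed home at about 5 N, held for over half a second. Now easing off 3.6 mm.

Call:
move_arm(steps=[[[0, 0, 0, 0.004, 0, 0, -1], [0, 0, 0, 0.008, 0, 0, -1], [0, 0, 0, 0.012, 0, 0, -1], [0, 0, 0, 0.012, 0, 0, -1], [0, 0, 0, 0.012, 0, 0, -1]]])

```text
time: 17.1
position: [0.606, 0.0714, 0.2262]
ee_rot: [[0.137, 0.991, -0.0], [0.991, -0.137, -0.001], [-0.001, -0.0, -1.0]]
contact_force: [0.2, -1.5, -1.4]
finger_gap: 0.248
grasp_force: 59.3
```

Call:
move_arm(steps=[[[0, -0.004, 0, 0.004, 0, 0.004, -1], [0, -0.008, 0, 0.008, 0, 0.009, -1], [0, -0.012, 0, 0.012, 0, 0.014, -1], [0, -0.016, 0, 0.016, 0, 0.018, -1], [0, -0.016, 0, 0.016, 0, 0.018, -1]]])

```text
time: 17.6
position: [0.6066, 0.0773, 0.2205]
ee_rot: [[0.136, 0.991, -0.005], [0.99, -0.136, -0.034], [-0.034, -0.0, -0.999]]
contact_force: [-0.1, 0.2, -1.7]
finger_gap: 0.25
grasp_force: 59.3
```

```bash
python3 -c "from st import *; fz(); st()"
```

```text
17.9 tip x 110.05 F [-0.39  0.06 -1.58]
t 17.9 TCP gauge xyz mm [-88.95   2.75 220.9 ] F g,lat,z [-1.31  0.33 -1.15] R [[-0.9994, 0.0007, 0.0334], [0.0007, 1.0, 0.0001], [0.0334, -0.0001, 0.9994]] M [ 0.18 -0.05  0.  ]
```

Call:
move_arm(steps=[[[0, 0, 0, 0.005, 0, 0.003, -1], [0, 0, 0, 0.005, 0, 0.003, -1], [0, 0, 0, 0.005, 0, 0.003, -0.45], [0, 0, 0, 0.005, 0, 0.003, -0.4], [0, 0, 0, 0.005, 0, 0.003, -0.3]]], force=20)

```text
time: 18.4
position: [0.6069, 0.0781, 0.22]
ee_rot: [[0.137, 0.991, -0.004], [0.99, -0.137, -0.033], [-0.033, 0.0, -0.999]]
contact_force: [0.8, 1.0, -0.5]
finger_gap: 0.352
grasp_force: 0.0
```

Call:
move_arm(steps=[[[0, 0, 0, 0, 0, 0, -0.1], [0, 0, 0, 0, 0, 0, 0.1], [0, 0, 0, 0, 0, 0, 0.2], [0, 0, 0, 0, 0, 0, 0.2], [0, 0, 0, 0, 0, 0, 0.2]]])

```text
time: 18.9
position: [0.6069, 0.0782, 0.2199]
ee_rot: [[0.137, 0.991, -0.005], [0.99, -0.137, -0.033], [-0.034, -0.0, -0.999]]
contact_force: [-0.1, 0.1, 0.7]
finger_gap: 0.598
grasp_force: 0.0
```

```bash
python3 - <<'E'
from st import *
st(); s=snap('side'); w=snap('wrist'); c=cv2.resize(s['color'][170:260,340:440],(500,300),interpolation=2); W=cv2.resize(w['color'],(500,300)); cv2.imwrite('pics/v8.png',np.vstack([W,c])[:,:,::-1])
E
```

```text
t 18.9 TCP gauge xyz mm [-90.57   2.72 219.85] F g,lat,z [-0.08 -0.11  0.69] R [[-0.9994, 0.0004, 0.0335], [0.0004, 1.0, -0.0], [0.0335, 0.0, 0.9994]] M [ 0.04 -0.    0.02]
```

View pics/v8.png

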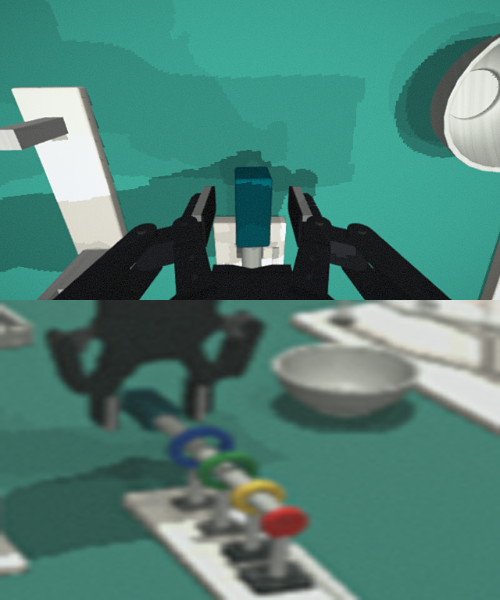

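The rod now lies in the rings with its tip at the red one (side crop (270,500)), and the fingers stand clear either side of the handle (wrist view (207,220), (300,220)). I'm retreating straight up and will check it stays still.

Call:
move_arm(steps=[[[0, 0, 0, 0, 0, -0.03, 0.2], [0, 0, 0, 0, 0, -0.1, 0.2], [0, 0, 0, 0, 0, -0.2, 0.2], [0, 0, 0, 0, 0, -0.3, 0.2], [0, 0, 0, 0, 0, -0.33, 0.2]]])

```text
time: 19.5
position: [0.6081, 0.0813, 0.3226]
ee_rot: [[0.137, 0.991, 0.0], [0.99, -0.137, -0.032], [-0.032, 0.005, -0.999]]
contact_force: [0.6, 0.4, 0.9]
finger_gap: 0.6
grasp_force: 0.0
```

Call:
move_arm(steps=[[[0, 0, 0, 0, 0, 0, 0.2], [0, 0, 0, 0, 0, 0, 0.2], [0, 0, 0, 0, 0, 0, 0.2]]])

```text
time: 19.8
position: [0.6069, 0.0815, 0.3176]
ee_rot: [[0.137, 0.991, -0.007], [0.99, -0.137, -0.034], [-0.034, -0.002, -0.999]]
contact_force: [-1.0, -0.8, -0.6]
finger_gap: 0.599
grasp_force: 0.0
```

```bash
python3 - <<'E'
from st import *
for i in range(2):
    s=snap('wrist'); h,sa,v=cv2.split(cv2.cvtColor(s['color'],cv2.COLOR_RGB2HSV)); q=px((h>=88)&(h<=105)&(sa>140)); P=pts(s,q)-O
    G=np.c_[P@g,P@lat,P[:,2]]; k=(abs(G[:,0]+.086)<.06)&(abs(G[:,1])<.03)&(G[:,2]>.04)&(G[:,2]<.12)
    print('handle in gauge',k.sum(),np.percentile(G[k],[2,50,98],axis=0).round(4).tolist())
s=snap('side'); c=cv2.resize(s['color'][170:260,340:440],(600,540),interpolation=2); cv2.imwrite('pics/v9.png',c[:,:,::-1])
E
```

```text
handle in gauge 1726 [[-0.1106, -0.0072, 0.0577], [-0.0904, 0.0032, 0.0744], [-0.0641, 0.0137, 0.0768]]
handle in gauge 1729 [[-0.1107, -0.0077, 0.0578], [-0.0902, 0.0033, 0.0745], [-0.0642, 0.0137, 0.0769]]
```

View pics/v9.png

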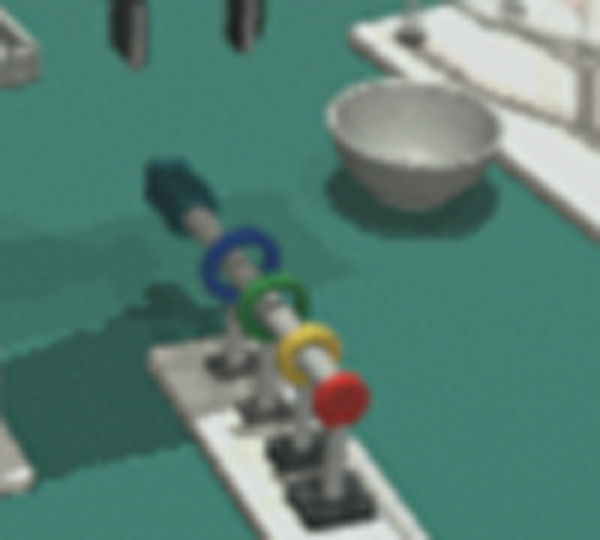

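The rod lies still in all three rings, with its tip at the red ring (340,395). The handle centre is about -87 mm along the gauge, so the tip is at about 113 mm, and the fingers are well clear above. Handing in.

```bash
python3 -c "from station import *; print(hand_in())"
```

```text
the job is handed in; nothing more can be done
None
```

I put the teal rod through the blue, green and yellow rings, pressed it on the red ring at about 5 N for over half a second, then released it with its tip at about 113 mm along the gauge and handed the job in; no verdict came back.

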